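# Set the holding box's vent shutter half open

## Robot

A 6-joint arm with a two-finger parallel gripper is mounted at the origin on the work surface. World frame = base frame: x ahead of the robot, y to its left, z up, the work surface at z = 0. Lengths are in m, angles in degrees, forces in N, time in s.
With the tool pointing down it reaches from about 0.35 to 0.775 m from the base axis. Payload 7.3 kg.
Tool frame: the origin (TCP) lies at the very end of the fingers, on their centre line; the grasp point (between the pads) lies 19 mm behind it; z points along the fingers, y is the direction in which the jaws open and shut (so a half turn about z gives the same grasp; the last joint's range is limited). The gripper opens to 92 mm and grips with 3 to 60 N. Pads are 19 mm wide; open, the fingers measure 130 mm over their backs; the gripper's body (75 mm by 190 mm) begins 47 mm behind the grasp point.
Start: joints at [-8.365, 19.595, 87.324, -0, 73.075, -8.365], TCP at [0.525, 0, 0.227] pointing down, gripper open.
Joint ranges: [-145.02, 145.02], [-44.19, 115.74], [2.07, 154.8], [-57.11, 237.11], [16.16, 152.29], [-177.93, 177.93]. Speed limits (degrees/s): [147.25, 147.25, 180, 180, 180, 180].

## Interface

Orientations are given as [roll, pitch, yaw] about the fixed x, y, z axes, in that order (R = Rz(yaw) Ry(pitch) Rx(roll)).
In Python, from rig import ctrl gives the robot as it stands. The module is installed in compiled form; this text tells all that it offers.
- The arm moves only by the shell command python3 -m handwheel 'ROWS'. ROWS is JSON, a list of rows, each an object with "travel": the shift along the world's x, y, z in cm, a list of three; "spin": the turn about the world's z in degrees; "gripper": the closure, from 0 (fully open) to 1 (shut). A call has 1 to 10 rows; each row shifts and turns the commanded pose from where the row before left it; what a row does not reach is not made up. A row lasts 1/12 s, in which the tool goes at most 41.7 mm and 7.16 degrees, less where a joint would pass 70% of its speed; a pose out of reach is approached as far as the arm can. A call is refused whole if a number of a shift passes 4.17 or a number of a turn 7.16, either way. A call with a gripper value outside its range is refused whole. The fingers move at their own pace and stop on an object; the grip force is fixed at half the most. Time passes only in rows, so rows that do not move let the fingers close. It gives the time, the measured TCP pose, the force and the opening at its end, in the units of the state.
- ctrl.sense(): the state, without advancing time (a new reading comes with each control period).
- ctrl.capture(name): name is "scene" or "side" or "wrist"; returns the picture (400x640x3 uint8, red, green, blue); there is no depth.
- ctrl.calibration(name): a dict with "intrinsics" (3x3 intrinsics, pixels), "eye" and "attitude" of the camera in the world; the wrist camera has in their place "mount" (4x4, takes a point from camera to tool coordinates, whose origin is the TCP and whose axes are the flange's). Camera axes: x right, y down, z forward; pixel columns grow to the right and rows downward; lengths in m; the calibration is good to about 2 mm. A picture is of the moment at which its call begins: read the wrist's pose just before it. calibration takes no time and is no camera call.
- ctrl.close_job(): hands the job in, once; it reports no verdict.
The state is a dict: "clock": time; "joint_pos": joint angles; "qd": joint speeds; "joint_torque": joint torques, N m; "eef_pos": TCP position; "orientation": TCP orientation; "contact_force": force on the tool from outside, world axes, zero at the start; "wrist_torque": the same for the moment, N m; "grip_width": opening from 0.0 (shut) to 1.0 (fully open).
Only numpy, scipy, OpenCV 4.12 (cv2) and the standard library are available. Lean on these libraries where they do the work, as an engineer would, in place of code of your own. Each camera call takes 0.05 s, during which the arm holds its last target.

## Task

Set the vent shutter of the taller holding box to half open, so that it airs but its animal cannot climb out: with the fingertips push the shutter's upright lip open against its spring, past the first catch but short of the second, then let go so that it springs back and latches against the stop pin at the half-open position. Only push the near side of the lip: grip and lift nothing, do not touch the stop pin or its knob, and leave the lower box's shutter and all the loose things where they are.

Things in the scene. Friction and masses are not known exactly. Their poses are not given: they have to be found in the camera images.
- tall_box: The taller of the two white animal holding boxes, fixed to the bench: 250 x 190 mm, grey lid 260 x 200 mm whose top is 130 mm above the bench. Origin: centre of the underside. Its x axis is the direction in which the shutter opens (roughly away from the robot), z is up.
- tall_shutter (a joint): Vent shutter of the tall box: aluminium plate sliding on the lid between rails 8 mm high, along the box's x. Value in m: 0 = shut, 0.070 = end stop. A spring shuts it (3 N at 0, 7 N at 0.064; a tooth adds up to 3 N). Pushed beyond 0.034 and released it springs back onto the stop pin at 0.032, half open; pushed beyond 0.064 it catches fully open for good. Released short of 0.032 it shuts.
- tall_lip: The shutter's upright push lip, an aluminium strip across the box: 60 mm wide (box y), 8 mm thick in all (x), its top edge 40 mm above the lid (170 mm above the bench), moving with the shutter. Origin: on the near face (the face to push, looking along the box's -x), mid width, at the height of the lid's top; when shut it is 100 mm from the box's centre towards -x. Axes as the box's.
- tall_push (a point): Point on the near face of the tall box's lip, mid width, 20 mm above the lid (150 mm above the bench): a good place to push along the box's +x. Between lip and the lid's near edge lie 30 mm of lid.
- tall_lip_back: The far face (3 mm skin) of the same lip; only a gripper closing on or pulling the lip touches it. Origin: mid width, at lid-top height, 5 mm behind the near face.
- tall_pin (a joint): Sprung vertical stop pin of the tall box, 8 mm thick, in a dark steel bridge 60 mm from the box's centre along its +x. It drops behind the first or second tooth (32 mm apart) of a bar on the shutter and stops its return. Value in m: 0 = down, about 0.008 = riding on a tooth, 0.016 = pulled right up.
- tall_pin_knob: Black knob on the tall box's stop pin, 18 mm wide, 14 mm high, its top about 47 mm above the lid when down. Not to be touched. Origin: centre of its underside.
- low_box: The lower holding box: same plan and same lid and shutter, but the lid's top is only 70 mm above the bench. Not to be used. Origin and axes as for the tall box. Either box may stand on the left or the right.
- low_shutter (a joint): Shutter of the low box, built like the other; stays shut at 0.
- thermometer: White pocket thermometer 60 x 28 x 14 mm lying loose on the tall box's lid, to one side of the bridge. Origin: centre of underside.
- vial: Amber vial 32 mm wide, 55 mm high, standing between the boxes. Origin: centre of underside.
- calliper: Steel calliper 170 mm long lying on the bench between robot and boxes, about 10 mm high. Origin: underside, middle of its beam.
- feed_tub: Tan cardboard tub, 90 mm wide, 80 mm high, left of the boxes. Origin: centre of underside.
- notch_file_case: Black case 110 x 35 x 22 mm on the bench, near right. Origin: centre of underside.
- rinse_bottle: Clear bottle 60 mm wide, 160 mm high, right of the boxes. Origin: centre of underside.

How it is judged:
By the outcome, as a careful person would: the job done as asked, in the order asked, and still so for the second after the job is handed in, with the robot touching nothing.
It also fails if it takes over 32 s, if anything falls off the work surface, if the arm or the gripper's body presses on something with over 40 N, if the wrist force passes 120 N, or if a joint passes its speed limit or range.

## Working session

There is one attempt and no reset: what is moved stays moved. The work goes in short steps, Python scripts to look and compute and a shell command to move; the robot and the scene stay as the last step left them, time stands still between calls to the robot, and variables do not carry over. Pictures are saved under pics/ and viewed, and the job is handed in when it is done.

```bash
mkdir -p pics; python3 - <<'E'
from rig import ctrl
import cv2
for n in ["scene","side","wrist"]:
    s=ctrl.sense()
    im=ctrl.capture(n); cv2.imwrite(f"pics/{n}0.png",im[:,:,::-1])
    c=ctrl.calibration(n); print(n,c)
print(s)
E
```

```text
scene {'intrinsics': array([[451.7709078 ,   0.        , 314.37281621],
       [  0.        , 451.7709078 , 197.58915653],
       [  0.        ,   0.        ,   1.        ]]), 'eye': array([1.23187868, 0.7080525 , 1.08776509]), 'attitude': array([-134.99087986,    0.23813354,  138.1722117 ])}
side {'intrinsics': array([[410.72873094,   0.        , 321.41351843],
       [  0.        , 410.72873094, 199.40084786],
       [  0.        ,   0.        ,   1.        ]]), 'eye': array([0.32793633, 0.74897404, 0.7947327 ]), 'attitude': array([-129.86489415,    1.21194111, -163.87288152])}
wrist {'intrinsics': array([[331.5053998 ,   0.        , 317.20655639],
       [  0.        , 331.5053998 , 202.86605319],
       [  0.        ,   0.        ,   1.        ]]), 'mount': array([[ 5.82342266e-04, -9.52357543e-01, -3.04983232e-01,
         8.22367370e-02],
       [ 9.99999828e-01,  5.35002178e-04,  2.38796100e-04,
         2.58211218e-04],
       [-6.42525730e-05, -3.04983319e-01,  9.52357691e-01,
        -1.56856561e-01],
       [ 0.00000000e+00,  0.00000000e+00,  0.00000000e+00,
         1.00000000e+00]])}
{'clock': 0.1, 'joint_pos': array([-8.36612698e+00,  1.96315512e+01,  8.73727968e+01,  7.12928320e-05,
        7.30737316e+01, -8.36570925e+00]), 'qd': array([ 0.04315171, -0.10507639, -0.30863321, -0.10278444,  0.01848446,
       -0.06207742]), 'joint_torque': array([ 1.49919495e-03, -4.32001984e+01, -2.44694173e+01,  7.19219679e-02,
        5.25739230e-02, -9.79429342e-05]), 'eef_pos': array([5.24633650e-01, 6.78757001e-05, 2.26116213e-01]), 'orientation': array([-1.79922761e+02, -1.14273116e-02,  8.99995538e+01]), 'contact_force': array([-1.1913578 ,  1.18728094,  0.45199364]), 'wrist_torque': array([ 0.04384754, -0.05842782,  0.00090915]), 'grip_width': 1.0020621722737597}
```

View pics/scene0.png

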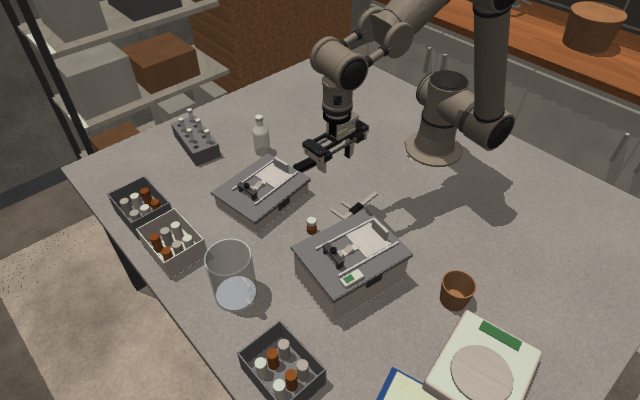

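View pics/side0.png

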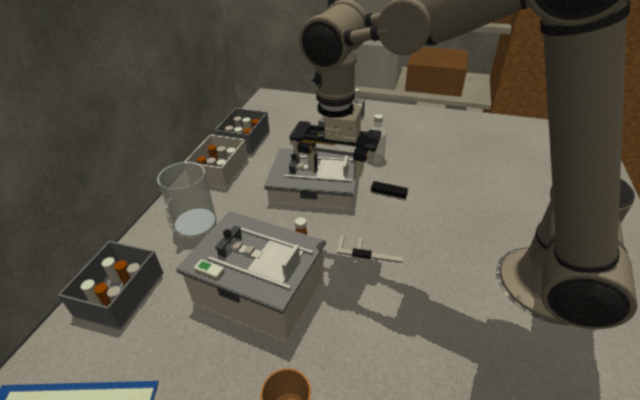

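View pics/wrist0.png

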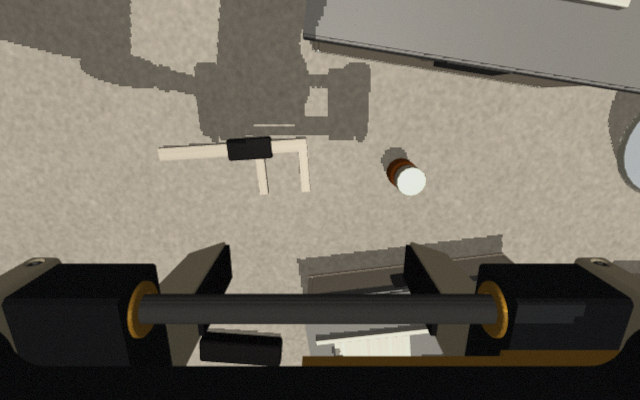

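The tall box is the near, left one in the scene view, with its lid at about (350,250); in the side view the lid is at about (255,255). Next I'll enlarge both views to get the lid corners and the lip.

```bash
python3 - <<'E'
import cv2
a=cv2.imread("pics/scene0.png")[195:325,280:425]; b=cv2.imread("pics/side0.png")[205:345,170:340]
cv2.imwrite("pics/s1.png",cv2.resize(a,None,fx=5,fy=4.6153846,interpolation=cv2.INTER_CUBIC) if 0 else cv2.resize(a,None,fx=4,fy=4,interpolation=cv2.INTER_CUBIC))
cv2.imwrite("pics/d1.png",cv2.resize(b,None,fx=4,fy=4,interpolation=cv2.INTER_CUBIC))
E
```

```text
(no output)
```

View pics/s1.png

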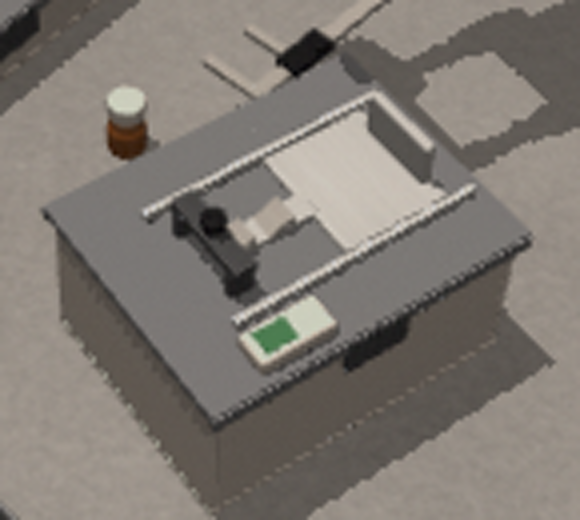

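View pics/d1.png

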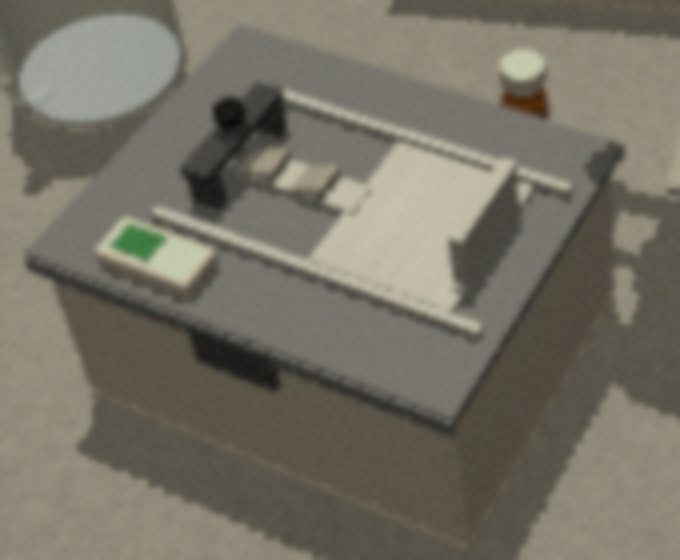

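```bash
cat > h.py <<'E'
import numpy as np
from scipy.spatial.transform import Rotation as R
from rig import ctrl
def ray(n,p,s=None):
    c=ctrl.calibration(n); d=np.linalg.inv(c["intrinsics"])@[p[0],p[1],1.]
    if n=="wrist":
        Rt=R.from_euler("xyz",s["orientation"],degrees=True).as_matrix(); M=c["mount"]
        return s["eef_pos"]+Rt@M[:3,3], Rt@M[:3,:3]@d
    return c["eye"],R.from_euler("xyz",c["attitude"],degrees=True).as_matrix()@d
def plane(n,p,z,s=None):
    o,d=ray(n,p,s); return o+d*(z-o[2])/d[2]
def tri(r1,r2):
    (a,u),(b,v)=r1,r2
    t=np.linalg.lstsq(np.c_[u,-v],b-a,rcond=None)[0]
    p,q=a+t[0]*u,b+t[1]*v; return (p+q)/2,np.linalg.norm(p-q)
E
python3 - <<'E'
from h import *
np.set_printoptions(precision=4,suppress=True)
S=lambda x,y:(280+(x+.5)/4-.5,195+(y+.5)/4-.5); D=lambda x,y:(170+(x+.5)/4-.5,205+(y+.5)/4-.5)
pts=dict(FR=((45,212),(240,30)),FL=((215,415),(30,260)),NL=((528,240),(455,422)),NR=((345,60),(615,150)))
P={}
for k,(a,b) in pts.items():
    p,q=plane("scene",S(*a),.13),plane("side",D(*b),.13)
    t,e=tri(ray("scene",S(*a)),ray("side",D(*b))); P[k]=(p+q)/2; print(k,p,q,t,e)
c=sum(P.values())/4; u=P['FR']+P['FL']-P['NL']-P['NR']
print("centre",c,"yaw",np.degrees(np.arctan2(u[1],u[0])),"len",np.linalg.norm(u)/2, "wid",np.linalg.norm(P['FL']+P['NL']-P['FR']-P['NR'])/2)
x=u/np.linalg.norm(u); y=np.array([-x[1],x[0],0])
for k,a,b in [("lipL",(433,147),(452,238)),("lipR",(368,100),(512,160))]:
    p,q=plane("scene",S(*a),.17),plane("side",D(*b),.17); t,e=tri(ray("scene",S(*a)),ray("side",D(*b)))
    print(k,p,q,t,e,"box xy",[( (w-c)@x,(w-c)@y) for w in (p,q)])
print("push",c-.1*x)
E
```

```text
FR [0.7705 0.0914 0.13  ] [0.767  0.0919 0.13  ] [0.7689 0.0892 0.127 ] 0.0004287032198813882
FL [0.7944 0.2831 0.13  ] [0.7938 0.2882 0.13  ] [0.7948 0.285  0.129 ] 0.004358780422245729
NL [0.547  0.3246 0.13  ] [0.5412 0.324  0.13  ] [0.5429 0.3217 0.1249] 0.0016477787744577593
NR [0.5174 0.1292 0.13  ] [0.5168 0.1307 0.13  ] [0.517  0.1291 0.129 ] 0.0009273078491979906
centre [0.656  0.2079 0.13  ] yaw -8.731880715348648 len 0.2537301744624236 wid 0.19595202734075035
lipL [0.5618 0.2481 0.17  ] [0.5675 0.2477 0.17  ] [0.5656 0.251  0.1748] 0.0009338141719886242 box xy [(np.float64(-0.09916524488257064), np.float64(0.025414095890125762)), (np.float64(-0.09353024482692962), np.float64(0.025915182188904193))]
lipR [0.563 0.19  0.17 ] [0.5557 0.1889 0.17  ] [0.5578 0.1853 0.1641] 0.0025862652441678126 box xy [(np.float64(-0.08919769900517452), np.float64(-0.03178481076843037)), (np.float64(-0.09627072884823966), np.float64(-0.0340389644153688))]
push [0.5572 0.2231 0.13  ]
```

Checks: the lid measures 254 x 196 mm (260 x 200 expected) and the triangulated heights come out near 0.13. The lip lies 97 mm from the box's centre (100 expected). The box's yaw is about -8.7° and the near face of its lip is at about (0.557, 0.223). I'll close the gripper, turn it to match and move in front of the lip.

```bash
python3 -m handwheel '[{"travel":[-0.2,2.9,0],"spin":-1.1,"gripper":1},{"travel":[-0.2,2.9,0],"spin":-1.1,"gripper":1},{"travel":[-0.2,2.9,0],"spin":-1.1,"gripper":1},{"travel":[-0.2,2.9,0],"spin":-1.1,"gripper":1},{"travel":[-0.2,2.9,0],"spin":-1.1,"gripper":1},{"travel":[-0.2,2.9,0],"spin":-1.1,"gripper":1},{"travel":[-0.2,2.9,0],"spin":-1.1,"gripper":1},{"travel":[-0.2,2.7,0],"spin":-1,"gripper":1},{"travel":[0,0,0],"spin":0,"gripper":1},{"travel":[0,0,0],"spin":0,"gripper":1}]'
python3 - <<'E'
from rig import ctrl
import cv2
s=ctrl.sense();print(s['eef_pos'],s['orientation'],s['contact_force'],s['grip_width'],s['clock'])
for n in ["side","wrist"]:
    cv2.imwrite(f"pics/{n}2.png",ctrl.capture(n)[:,:,::-1])
E
```

```text
clock: 0.98
eef_pos: [0.5085, 0.2311, 0.2262]
orientation: [-180.0, 0.0, 81.5]
contact_force: [-0.5, -0.2, 0.2]
grip_width: 0.322
[0.5084926  0.23112385 0.22623577] [-1.79961840e+02  3.27813384e-02  8.14680066e+01] [-0.53887837 -0.18790837  0.24284826] 0.3224375440432812 0.9833
```

View pics/side2.png

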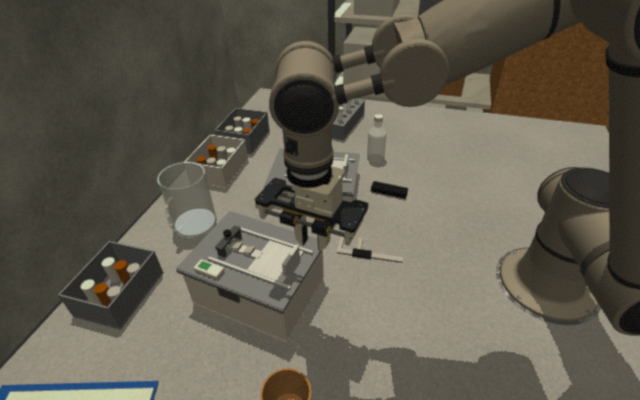

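View pics/wrist2.png

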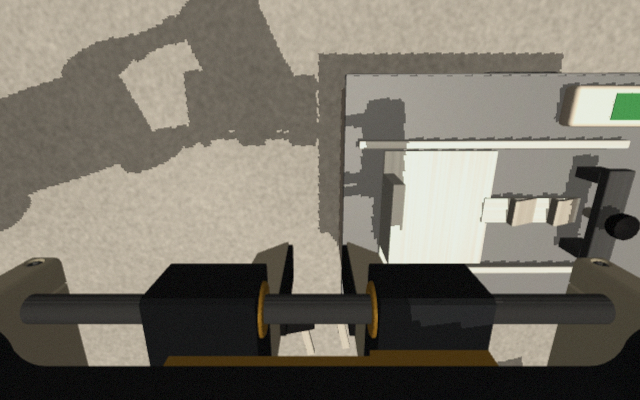

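```bash
python3 - <<'E'
from h import *
import cv2
s=ctrl.sense()
c=np.array([.656,.208,.13]);a=np.radians(-8.7);x=np.array([np.cos(a),np.sin(a),0]);y=np.array([-x[1],x[0],0])
for k,p,z in [("NLcorner",(345,73),.13),("edge",(344,240),.13),("railL",(358,143),.138),("railR end",(570,269),.138),("railL end",(629,143),.138)]:
    w=plane("wrist",p,z,s); print(k,w.round(4),"box",((w-c)@x).round(4),((w-c)@y).round(4))
print("tcp box",(s['eef_pos']-c)@x,(s['eef_pos']-c)@y)
im=cv2.imread("pics/wrist2.png")[120:300,330:500]; cv2.imwrite("pics/w2c.png",cv2.resize(im,None,fx=3.3,fy=3.3,interpolation=cv2.INTER_CUBIC))
E
```

```text
NLcorner [0.5436 0.3236 0.13  ] box -0.1286 0.0973
edge [0.5266 0.195  0.13  ] box -0.126 -0.0324
railL [0.5464 0.2742 0.138 ] box -0.1184 0.0488
railR end [0.7086 0.1445 0.138 ] box 0.0616 -0.0548
railL end [0.7431 0.2442 0.138 ] box 0.0806 0.049
tcp box -0.14865703707728747 -0.001053972947463049
```

View pics/w2c.png

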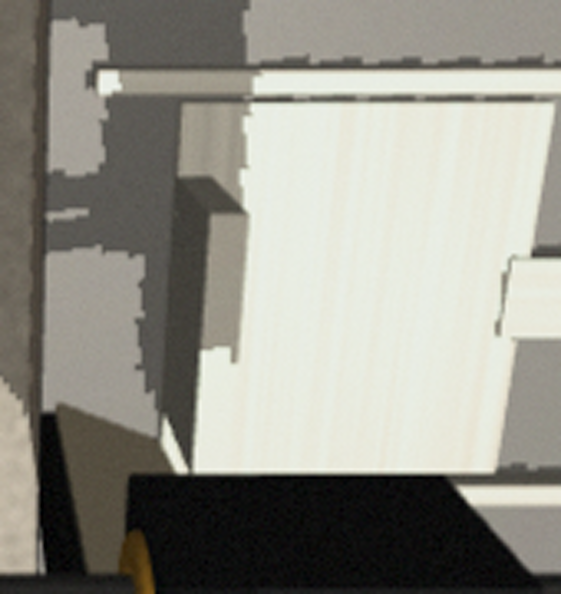

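The wrist view agrees with the other cameras to about 3 mm. I'll finish closing and go down to z ≈ 0.15, still 25–30 mm short of the lip.

```bash
python3 -m handwheel '[{"travel":[0,0,-2.5],"spin":0,"gripper":1},{"travel":[0,0,-2.5],"spin":0,"gripper":1},{"travel":[0,0,-2.6],"spin":0,"gripper":1},{"travel":[0,0,0],"spin":0,"gripper":1},{"travel":[0,0,0],"spin":0,"gripper":1},{"travel":[0,0,0],"spin":0,"gripper":1}]'
python3 - <<'E'
from rig import ctrl
import cv2
for n in ["side"]:
    im=ctrl.capture(n)[180:320,170:360,::-1];cv2.imwrite(f"pics/{n}3.png",cv2.resize(im,None,fx=4,fy=4,interpolation=cv2.INTER_CUBIC))
E
```

```text
clock: 1.58
eef_pos: [0.51, 0.2295, 0.1522]
orientation: [179.9, -0.0, 81.2]
contact_force: [0.0, 0.2, 0.5]
grip_width: 0.001
```

View pics/side3.png

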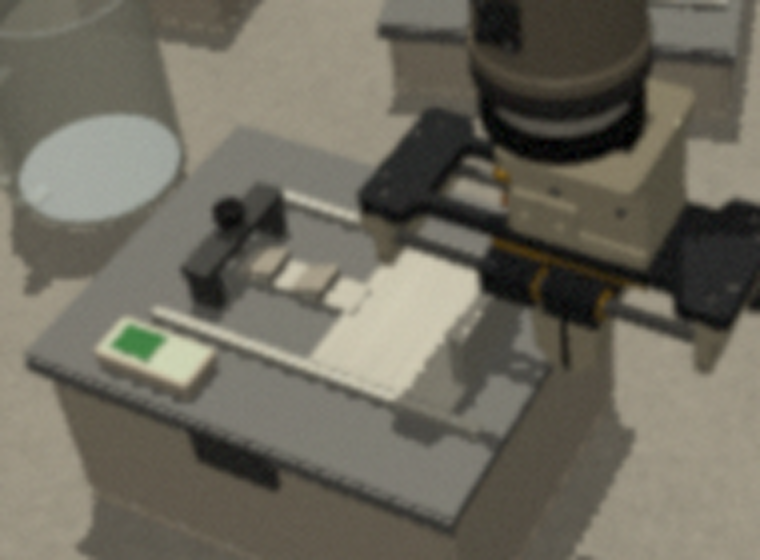

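The picture shows the closed fingers in front of the lip and above the near edge of the lid, with the body clear of the knob. I'll advance until they touch.

```bash
python3 -m handwheel '[{"travel":[1,-0.15,0],"spin":0,"gripper":1},{"travel":[0.8,-0.12,0],"spin":0,"gripper":1},{"travel":[0,0,0],"spin":0,"gripper":1}]'; for i in 1 ; do python3 -m handwheel '[{"travel":[0.5,-0.08,0],"spin":0,"gripper":1},{"travel":[0,0,0],"spin":0,"gripper":1}]'; done; python3 -m handwheel '[{"travel":[0.4,-0.06,0],"spin":0,"gripper":1},{"travel":[0,0,0],"spin":0,"gripper":1}]'
```

```text
clock: 1.88
eef_pos: [0.5295, 0.227, 0.1518]
orientation: [179.8, -0.1, 81.3]
contact_force: [-0.9, -0.5, -0.4]
grip_width: 0.004
clock: 2.05
eef_pos: [0.533, 0.2263, 0.1509]
orientation: [180.0, -0.0, 81.3]
contact_force: [-1.0, 0.0, -0.5]
grip_width: 0.007
clock: 2.22
eef_pos: [0.5365, 0.2259, 0.1507]
orientation: [180.0, -0.0, 81.3]
contact_force: [-0.4, -0.0, -0.3]
grip_width: 0.005
```

```bash
python3 -m handwheel '[{"travel":[0.3,-0.05,0],"spin":0,"gripper":1},{"travel":[0,0,0],"spin":0,"gripper":1}]'|sed -n '2p;4p';python3 -m handwheel '[{"travel":[0.3,-0.04,0],"spin":0,"gripper":1},{"travel":[0,0,0],"spin":0,"gripper":1}]'|sed -n '2p;4p';python3 -m handwheel '[{"travel":[0.3,-0.05,0],"spin":0,"gripper":1},{"travel":[0,0,0],"spin":0,"gripper":1}]'|sed -n '2p;4p'
```

```text
eef_pos: [0.5394, 0.2254, 0.1507]
contact_force: [-0.3, 0.7, -1.2]
eef_pos: [0.5419, 0.2251, 0.1507]
contact_force: [-2.8, 0.9, 1.8]
eef_pos: [0.5449, 0.2246, 0.1507]
contact_force: [-2.0, 0.5, 1.3]
```

Contact was at about TCP x = 0.541. I'll push on slowly to an opening of about 38 mm and check with a picture.

```bash
python3 -m handwheel '[{"travel":[0.5,-0.08,0],"spin":0,"gripper":1},{"travel":[0.5,-0.08,0],"spin":0,"gripper":1},{"travel":[0,0,0],"spin":0,"gripper":1}]'|sed -n '2p;4p';python3 -m handwheel '[{"travel":[0.5,-0.07,0],"spin":0,"gripper":1},{"travel":[0.5,-0.08,0],"spin":0,"gripper":1},{"travel":[0,0,0],"spin":0,"gripper":1}]'|sed -n '2p;4p';python3 -m handwheel '[{"travel":[0.5,-0.08,0],"spin":0,"gripper":1},{"travel":[0.6,-0.09,0],"spin":0,"gripper":1},{"travel":[0,0,0],"spin":0,"gripper":1}]'|sed -n '2p;4p'
python3 - <<'E'
from rig import ctrl
import cv2
for n in ["side"]:
    im=ctrl.capture(n)[180:320,170:360,::-1];cv2.imwrite(f"pics/{n}4.png",cv2.resize(im,None,fx=4,fy=4,interpolation=cv2.INTER_CUBIC))
E
```

```text
eef_pos: [0.5552, 0.2231, 0.1506]
contact_force: [-4.4, 1.3, 1.4]
eef_pos: [0.5644, 0.2217, 0.1506]
contact_force: [-4.9, 1.8, 3.4]
eef_pos: [0.5764, 0.2199, 0.1506]
contact_force: [-4.4, 2.0, 2.2]
```

View pics/side4.png

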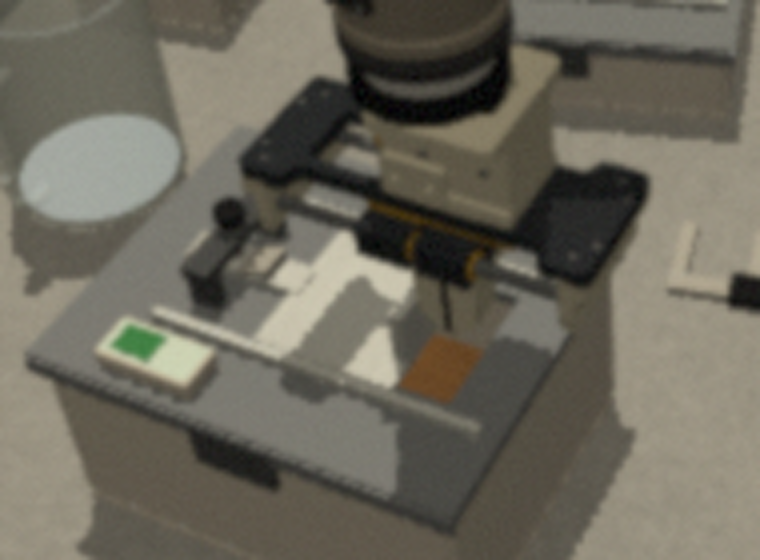

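```bash
python3 -m handwheel '[{"travel":[0.5,-0.08,0],"spin":0,"gripper":1},{"travel":[0.6,-0.09,0],"spin":0,"gripper":1},{"travel":[0,0,0],"spin":0,"gripper":1},{"travel":[0,0,0],"spin":0,"gripper":1}]'
python3 - <<'E'
from rig import ctrl
import cv2
for n in ["side"]:
    im=ctrl.capture(n)[180:320,170:360,::-1];cv2.imwrite(f"pics/{n}5.png",cv2.resize(im,None,fx=4,fy=4,interpolation=cv2.INTER_CUBIC))
E
```

```text
clock: 3.85
eef_pos: [0.5866, 0.2183, 0.1506]
orientation: [-179.9, -0.0, 81.3]
contact_force: [-5.4, 2.3, 2.1]
grip_width: 0.003
```

View pics/side5.png

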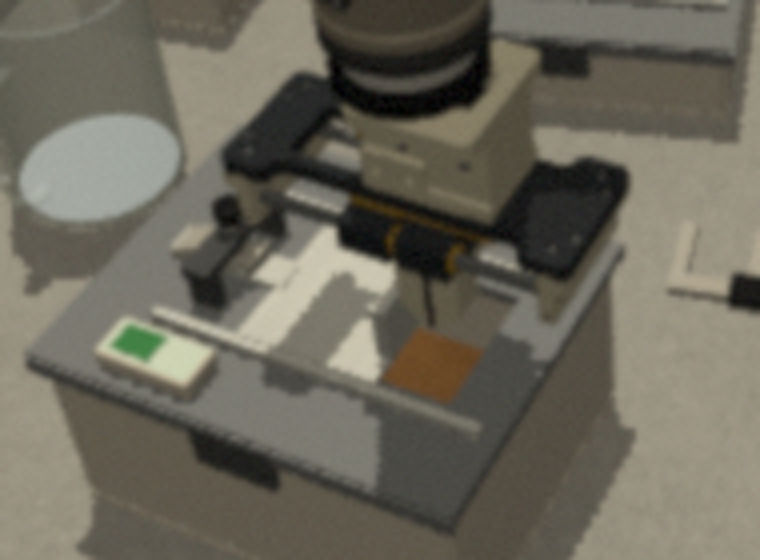

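The opening is about 46 mm, well between the two catches (34 and 64). I'll back off straight along -x and watch whether the shutter stops at 32 mm.

```bash
python3 -m handwheel '[{"travel":[-0.5,0.08,0],"spin":0,"gripper":1},{"travel":[-0.5,0.08,0],"spin":0,"gripper":1},{"travel":[-0.7,0.1,0],"spin":0,"gripper":1},{"travel":[-1,0.15,0],"spin":0,"gripper":1},{"travel":[-1.5,0.23,0],"spin":0,"gripper":1},{"travel":[-2,0.3,0],"spin":0,"gripper":1},{"travel":[-2,0.3,0],"spin":0,"gripper":1},{"travel":[0,0,0],"spin":0,"gripper":1}]'
python3 -m handwheel '[{"travel":[-1,0,3],"spin":0,"gripper":1},{"travel":[-1,0,3],"spin":0,"gripper":1},{"travel":[-1,0,3],"spin":0,"gripper":1},{"travel":[-2,0,0],"spin":0,"gripper":1},{"travel":[0,0,0],"spin":0,"gripper":1}]'
python3 - <<'E'
from rig import ctrl
import cv2
for n in ["side","scene"]:
    im=ctrl.capture(n)[:,:,::-1];cv2.imwrite(f"pics/{n}6full.png",im)
    im=im[180:345,170:360] if n=="side" else im[195:325,280:425]
    cv2.imwrite(f"pics/{n}6.png",cv2.resize(im,None,fx=4,fy=3.6 if 0 else 4 if n=="scene" else 3.6,interpolation=cv2.INTER_CUBIC) if n=="scene" else cv2.resize(im,None,fx=3.6,fy=3.6,interpolation=cv2.INTER_CUBIC))
E
```

```text
clock: 4.57
eef_pos: [0.5021, 0.2305, 0.1509]
orientation: [-180.0, 0.1, 81.4]
contact_force: [0.4, -0.2, -1.1]
grip_width: 0.003
clock: 4.98
eef_pos: [0.4542, 0.2305, 0.2431]
orientation: [179.7, -0.1, 81.3]
contact_force: [0.6, 0.1, -0.4]
grip_width: 0.003
```

View pics/side6.png

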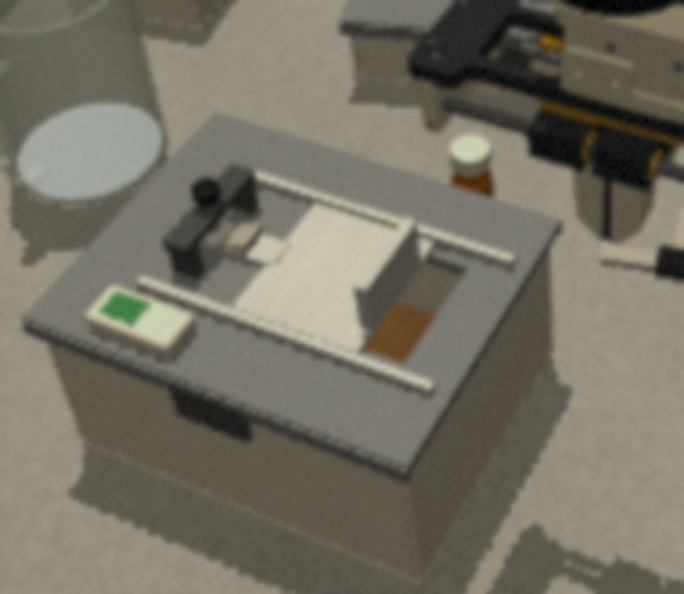

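View pics/scene6.png

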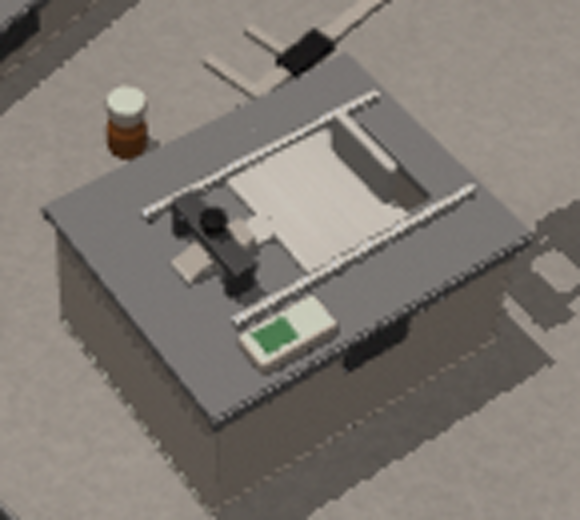

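View pics/scene6full.png

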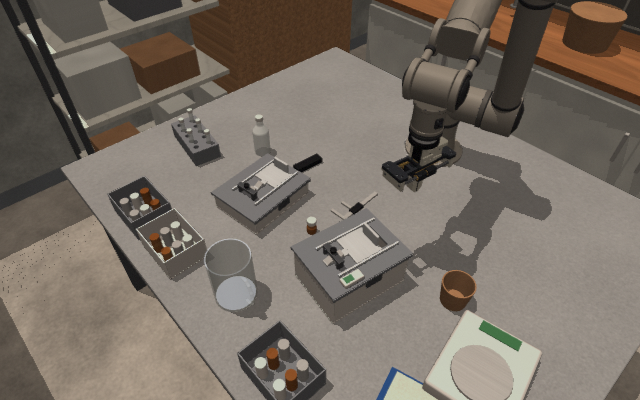

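The shutter is standing open with the robot clear of it. I'll measure how far.

```bash
python3 - <<'E'
from h import *
x=np.array([.9885,-.151,0])
D=lambda p,f,o:plane("side",(o[0]+(p[0]+.5)/f-.5,o[1]+(p[1]+.5)/f-.5),.17)
S=lambda p:plane("scene",(280+p[0]/4,195+p[1]/4),.17)
for a,b in [((452,238),(358,290)),((512,160),(413,220))]: print("side",(D(b,3.6,(170,180))-D(a,4,(170,205)))@x)
for a,b in [((433,147),(397,166)),((376,97),(342,116))]: print("scene",(S(b)-S(a))@x)
print(ctrl.sense()['clock'],ctrl.close_job())
E
```

```text
side 0.03022893500195924
side 0.031081386065045062
scene 0.030476369068427888
scene 0.030110276460155492
the job is handed in; nothing more can be done
5.0833 None
```

The tall box's vent shutter is now latched half open, and the job is handed in at 5.1 s of the 32 s allowed.

I pushed the near side of the lip with the closed fingertips to an opening of about 46 mm, past the first catch and short of the second. Then I backed straight off and it sprang back onto the stop pin.

- **Opening:** after release, the lip stands 30–31 mm open in both fixed cameras. That agrees with the 32 mm stop to within the camera error of about 2 mm.
- **Force:** the readings I took during the push showed about 6 N along the bench, far below the limits.
- **Other things:** by eye in the last pictures, the thermometer, vial, calliper and the low box's shutter are where they were, and the robot touches nothing. I did not measure these.
- **Disagreements:** the lid measured 254 x 196 mm in the fixed cameras instead of 260 x 200 mm. The wrist camera's points differed from theirs by up to about 3 mm. Neither mattered here.

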